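# Open the spring-lid spark plug case

## Task

Open the grey spark plug case on the worktop: press its release tab down with the fingertips so that the sprung lid pops up, then push the lid back past upright until it lies fully open against its stop, and take the hand away. This is a job of touch only: do not lift or shove the case, and leave the tin, the tape roll and the pliers beside it where they are.

Things in the scene. Friction and masses are not known exactly. Their poses are not given: they have to be found in the camera images.
- case: Grey metal spark plug case, loose, 2 kg. Box 110 (its x) x 160 mm (its y), rim 60 mm high, on a foot plate 8 mm thick, 170 mm wide, from x = -117 to +65 mm. Origin: centre of the box's underside, on the worktop. x points from the release tab (front) to the lid hinge (back), within 0.5 rad of the robot's forward direction; y left, z up. Inside: two spark plugs, tops 46 mm above the worktop.
- tab_pad (a point): Middle of the top of the release tab's steel thumb pad, 30 (case x) x 24 x 4 mm, in front of the case at case x = -99 mm, 44 mm above the worktop. The tab rocks on a cross pin at case x = -69 mm, 42 mm up, between cheeks 52 mm high; the hook on its other arm, at the lid's front, reaches 69 mm up. Press the pad straight down: the hook tips forward up to 7 mm and frees the lid.
- tab (a joint): Angle of the release tab (rad): 0 at rest, 0.26 fully down, with the pad's middle about 8 mm lower. A spring returns it. The lid is free at about 0.16 (about 5 mm down, 3 N on the pad's middle); fully down takes about 4 N.
- lid_hinge (a point): Middle of the lid's hinge line, at the back of the case: case x = +54 mm, 62 mm above the worktop; the line runs along case y.
- lid_edge (a point): Middle of the lid's front (free) edge, 110 mm from the hinge line; 64 mm above the worktop when shut. The lid is a flat aluminium plate 108 mm x 162 mm x 6 mm, 0.11 kg. When sprung ajar this edge stands about 145 mm above the worktop at case x = -20 mm.
- lid (a joint): Lid angle (rad): 0 shut and latched, about 0.85 where its spring leaves it after release (within half a second), 1.57 upright, 1.92 fully open against the stop. Pushing it on from 0.85 takes less than 2 N at the edge. Let go before upright it sinks back to 0.85; past about 1.6 it falls to the stop within 3 s and stays.
- tin: Open screw tin, 73 mm across, 42 mm high, loose, on the right of the case; origin at the centre of its underside.
- tape: Roll of masking tape lying flat, 68 mm across, 24 mm high, loose, on the left of the case; origin at the centre of its underside.
- pliers: Pliers with blue handles lying flat, 59 x 168 x 13 mm, loose, at the left front of the case; origin at the centre of the underside, long along its y.

How it is judged:
On the way, in this order (a step that is already met when the one before it is completed fails the run):
1. the fingers press the release tab (value of joint tab above 0.08 rad and contact force between the fingers and case above 0.5 N).
2. the lid has sprung up ajar (value of joint lid between 0.6 and 1.2 rad), for 0.1 s.
At the end, for the whole second after the job is handed in: The lid lies back against its stop (lid angle above 1.8 rad) and is still, the tab has sprung back (below 0.06 rad), and the case stands upright within 30 mm of where it was (value of joint lid above 1.8 rad and velocity of joint lid between -0.1 and 0.1 rad/s and value of joint tab below 0.06 rad and angle between case's own z axis and vertical below 0.05 rad and distance of case from where it was at the start of the episode below 0.03 m and linear speed of case below 0.02 m/s); the robot touches nothing.
It fails at once if the case is lifted by more than 12 mm or tipped by more than 0.15 rad (height (world z) of case above 0.012 m or angle between case's own z axis and vertical above 0.15 rad).
It fails at once if the case is shoved by more than 30 mm (distance of case from where it was at the start of the episode above 0.03 m).
It fails at once if the tin, the tape roll or the pliers are moved by more than 25 mm (distance of any of tin, tape, pliers from where it was at the start of the episode above 0.025 m).
It also fails if it takes over 45 s, if anything falls off the work surface, if the arm or the gripper's body presses on something with over 40 N, if the wrist force passes 120 N, or if a joint passes its speed limit or range.

## Robot

A 7-joint arm with a two-finger parallel gripper is mounted at the origin on a cart in front of the work surface, level with it; the furniture and walls round the work are solid. World frame = base frame: x ahead of the robot, y to its left, z up, the work surface at z = 0. Lengths are in m, angles in rad, forces in N, time in s.
With the tool pointing down it reaches from about 0.425 to 0.95 m from the base axis. Payload 16.7 kg.
Tool frame: the origin (TCP) lies on the front face of the gripper's body, between the roots of the fingers; the fingertips stand 97 mm ahead of it and the grasp point (between the pads) lies 78 mm ahead of it; x points along the fingers, z is the direction in which the jaws open and shut, and the axes are right-handed (so a half turn about x gives the same grasp; the last joint's range is limited). The gripper opens to 94 mm and grips with 3 to 60 N. Pads are 16 mm wide; open, the fingers measure 119 mm over their backs; the gripper's body (75 mm by 177 mm) begins 78 mm behind the grasp point.
Start: joints at [-1.494, 0.426, 0.074, 1.606, -0.034, 1.111, -0.067], TCP at [0.152, 0.658, 0.303] pointing down, gripper open.
Joint ranges: [-2.85, 2.85], [-0.5, 2.14], [-1.23, 1.37], [0.21, 2.46], [-1.02, 4.16], [0.16, 2.05], [-2.73, 2.73]. Speed limits (rad/s): [1.89, 1.89, 2.39, 2.39, 3.01, 3.01, 3.01].

## Interface

Orientations are given as [roll, pitch, yaw] about the fixed x, y, z axes, in that order (R = Rz(yaw) Ry(pitch) Rx(roll)).
In Python, from cell import arm gives the robot as it stands.
- The arm moves only by the shell command python3 -m handwheel 'ROWS' [OPENING] [FORCE]. ROWS is JSON, a list of rows, each an object with "slide": the shift along the world's x, y, z in cm, a list of three; "delta_rot": the turn, a rotation vector about the world's x, y, z in rad, a list of three. A call has 1 to 8 rows; each row is the pose to reach, as a shift and turn from the pose measured when the call began; what a row does not reach only later rows make up. A row lasts 1/12 s, in which the tool goes at most 41.7 mm and 7.16 degrees, less where a joint would pass 70% of its speed; a pose out of reach is approached as far as the arm can. A call with a gripper value outside its range is refused whole. OPENING is the finger opening in cm, from 0 to 9.4, set as the call begins (- or left out, the last holds). The fingers move at their own pace and stop on an object; FORCE is the grip in N (left out, the last holds). Time passes only in rows, so rows that repeat a pose let the fingers close. It gives the time, the measured TCP pose, the force and the opening at its end, in the units of the state.
- arm.read_state(): the state, without advancing time (a new reading comes with each control period).
- arm.grab_frame(name): name is "scene" or "top"; returns the picture (480x640x3 uint8, blue, green, red); there is no depth.
- arm.camera_info(name): a dict with "fx", "fy", "cx", "cy" (pixels), "k1" (the pictures are not rectified: a ray, as slopes to the right and down, at radius r is drawn at 1 + k1 r^2 times it, then the intrinsics apply), "rvec" (rotation vector, rad) and "tvec" (3), from world to camera coordinates, as OpenCV has them. Camera axes: x right, y down, z forward; pixel columns grow to the right and rows downward; lengths in m; the calibration is good to about 2 mm. A picture is of the moment at which its call begins. camera_info takes no time and is no camera call.
- arm.job_done(): hands the job in, once; it reports no verdict.
Trained networks look in the newest picture that a camera, given by its name, has taken for a name from the list of things; names that differ only in an ending like _2 or _b are one class to them, and where a whole thing is asked for, a point or a joint stands for the part that bears it (a point fixed in the world has none). Each returns a list of dicts, best first, with "confidence" (0 to 1); they miss things now and then, are a little off and sometimes report something else, mostly with a low value. They report only what shows in the picture. A call takes as long as a camera call.
- arm.recognise(thing, camera): "at" ([x, y, z] in m, in world coordinates, good to about 4 mm: the middle of the surface that is visible of it).
- arm.masks_of(thing, camera): "region" (480x640 bool, what is visible of it).
The state is a dict: "time": time; "joint_pos": joint angles; "joint_velocities": joint speeds; "joint_torque": joint torques, N m; "tool_pos": TCP position; "eef_rot": TCP orientation; "wrist_force": force on the tool from outside, world axes, zero at the start; "moment": the same for the moment, N m; "width": opening from 0.0 (shut) to 1.0 (fully open).
Only numpy, scipy, OpenCV 4.12 (cv2) and the standard library are available. Lean on these libraries where they do the work, as an engineer would, in place of code of your own. Each camera call takes 0.05 s, during which the arm holds its last target.

## Working session

There is one attempt and no reset: what is moved stays moved. The work goes in short steps, Python scripts to look and compute and a shell command to move; the robot and the scene stay as the last step left them, time stands still between calls to the robot, and variables do not carry over. Pictures are saved under pics/ and viewed, and the job is handed in when it is done.

```bash
mkdir -p pics; ls; python3 - <<'E'
from cell import arm
import cv2
for c in ("scene","top"):
    im=arm.grab_frame(c); cv2.imwrite(f"pics/{c}0.png",im); print(c,arm.camera_info(c))
    for t in ("case","tab_pad","lid_hinge","lid_edge","tin","tape","pliers"):
        print(t,[(d['at'],d['confidence']) for d in arm.recognise(t,c)][:2])
s=arm.read_state();print(s)
E
```

```text
pics
scene {'fx': 537.4235342878978, 'fy': 537.4235342878978, 'cx': 324.21656675114815, 'cy': 234.9557212263933, 'k1': 0.0353474825594356, 'rvec': array([ 0.71070607, -2.67858567,  1.00835352]), 'tvec': array([0.52713334, 0.14306265, 0.830743  ])}
case [([0.5552, 0.1628, 0.067], 0.96)]
tab_pad [([0.5137, 0.114, 0.0454], 0.63)]
lid_hinge [([0.5554, 0.1636, 0.0651], 0.92)]
lid_edge [([0.5803, 0.1616, 0.0708], 0.92)]
tin []
tape [([0.5404, 0.3064, 0.0201], 0.63)]
pliers [([0.3975, 0.2457, 0.013], 0.72)]
top {'fx': 541.3167978417617, 'fy': 541.3167978417617, 'cx': 323.7968407583235, 'cy': 240.52260155983282, 'k1': -0.08765388286104768, 'rvec': array([ 2.13718177, -2.19412585,  0.16816642]), 'tvec': array([0.16933105, 0.52657668, 1.04802374])}
case [([0.5612, 0.1442, 0.0697], 0.63)]
tab_pad [([0.5116, 0.1157, 0.0452], 0.57), ([0.5406, 0.2973, 0.0243], 0.52)]
lid_hinge [([0.5573, 0.1411, 0.0676], 0.68)]
lid_edge []
tin [([0.6212, -0.0123, -0.0003], 0.79), ([0.5831, 0.1514, 0.0693], 0.39)]
tape [([0.5392, 0.2954, 0.0195], 0.79), ([0.51, 0.1166, 0.0448], 0.68)]
pliers [([0.3973, 0.2386, 0.0116], 0.82)]
{'time': 0.8, 'joint_pos': array([-1.49352596,  0.42608518,  0.0739152 ,  1.60597796, -0.03411696,
        1.11079587, -0.06710663]), 'joint_velocities': array([-1.24130349e-03, -1.17080811e-03, -8.83985391e-04, -6.79450595e-04,
       -3.31178503e-04,  7.59223664e-05,  2.22826903e-03]), 'joint_torque': array([-2.17795721e-03, -9.35445857e+01,  3.66259754e+00, -4.54527783e+01,
       -4.89752123e-02,  1.30131858e-02, -2.49836290e-05]), 'tool_pos': array([0.15178116, 0.65769228, 0.30268687]), 'eef_rot': array([ 1.80752986,  1.57075316, -3.13171463]), 'wrist_force': array([-0.64107045, -0.08456044, -0.65360087]), 'moment': array([-0.01562289, -0.04995314, -0.00854714]), 'width': 0.9979515348569952}
```

View pics/scene0.png

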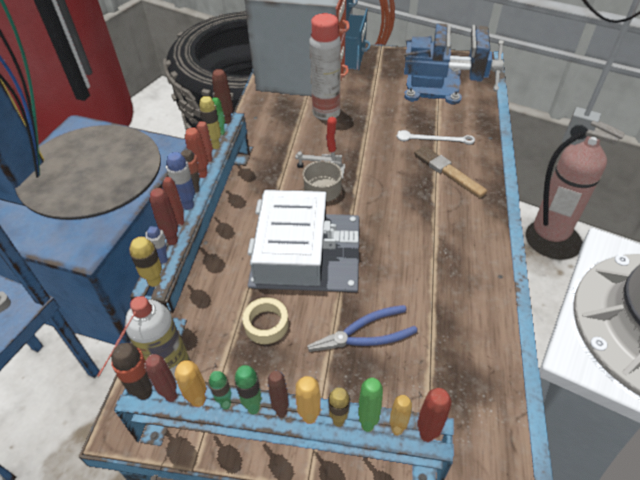

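View pics/top0.png

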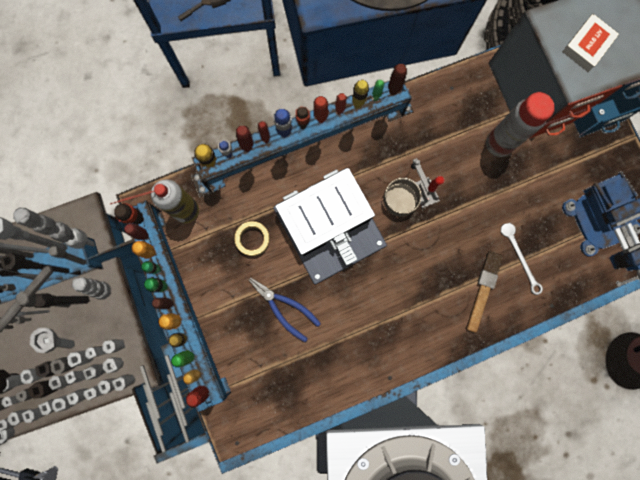

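The lid is the white-grey plate. In the top view its corners are about (277,212), (350,170), (374,212) and (300,254), with the tab at about (344,248). I'll zoom in to refine these.

```bash
python3 - <<'E'
import cv2
a=cv2.imread("pics/top0.png")[160:290,260:400]; cv2.imwrite("pics/ztop.png",cv2.resize(a,None,fx=5,fy=5,interpolation=cv2.INTER_CUBIC)[:600])
a=cv2.imread("pics/scene0.png")[180:300,240:370]; cv2.imwrite("pics/zsc.png",cv2.resize(a,None,fx=5,fy=5,interpolation=cv2.INTER_CUBIC)[:600])
E
cat > h.py <<'E'
import numpy as np, cv2
from cell import arm
from scipy.optimize import least_squares
def proj(c,P):
    i=arm.camera_info(c); R=cv2.Rodrigues(i['rvec'])[0]
    p=np.atleast_2d(P)@R.T+i['tvec']; s=p[:,:2]/p[:,2:]; r2=(s**2).sum(1,keepdims=True)
    return s*(1+i['k1']*r2)*[i['fx'],i['fy']]+[i['cx'],i['cy']]
def world(q,P):
    P=np.atleast_2d(P); c,s=np.cos(q[2]),np.sin(q[2])
    return np.c_[q[0]+c*P[:,0]-s*P[:,1], q[1]+s*P[:,0]+c*P[:,1], P[:,2]]
E
```

```text
(no output)
```

View pics/ztop.png

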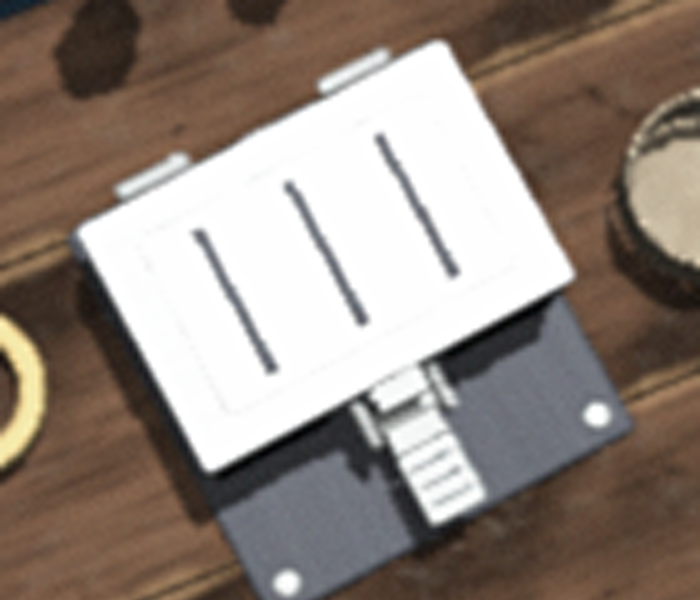

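View pics/zsc.png

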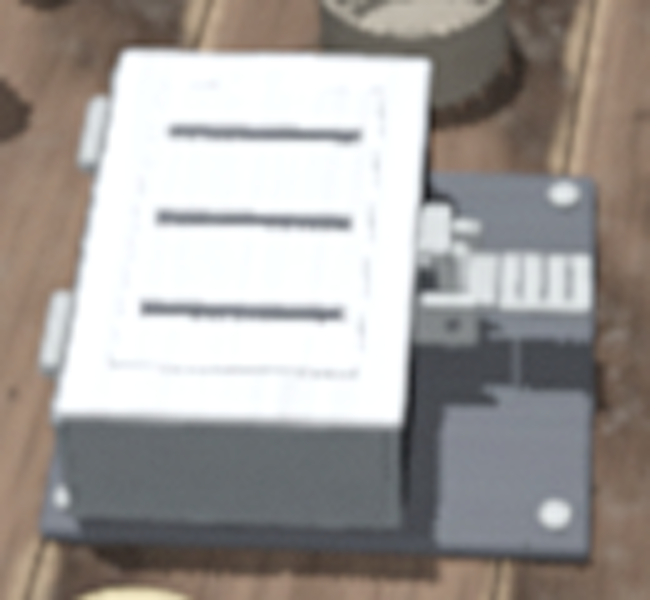

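```bash
python3 - <<'E'
from h import *
L=lambda x,y,z:[x/1e3,y/1e3,z/1e3]
M=[L(52,81,68),L(52,-81,68),L(-56,-81,68),L(-56,81,68),L(-117,-85,8),L(-114,12,44),L(-114,-12,44)]
T=np.array([[78,233],[447,42],[575,277],[210,473],[633,428],[435,524],[486,494]])/5.+[260,160]
M2=[L(52,81,68),L(52,-81,68),L(-56,-81,68),L(-56,81,68),L(-117,-85,8),L(-117,85,8),L(-114,12,44),L(-114,-12,44)]
S=np.array([[58,415],[122,52],[430,60],[404,425],[595,178],[588,555],[592,310],[591,257]])/5.+[240,180]
f=lambda q:np.r_[(proj('top',world(q,M))-T).ravel(),(proj('scene',world(q,M2))-S).ravel()]
r=least_squares(f,[.555,.14,-.3],loss='soft_l1'); q=r.x; print(q); print(f(q).reshape(-1,2).round(1))
for n,P in dict(pad=L(-99,0,44),edge=L(-56,0,67),hinge=L(54,0,62),ajar=L(-20,0,145),stop=L(54,0,62)).items(): print(n,world(q,P).round(4))
np.save("q.npy",q)
E
```

```text
[0.58538468 0.15373738 0.47026112]
[[-0.7 -0. ]
 [-1.6 -0.1]
 [-0.4  0.5]
 [-0.8  0.6]
 [ 0.8  0.3]
 [-0.6  0.9]
 [-0.2  1.1]
 [-0.3 -1.2]
 [-0.  -0.7]
 [-0.3 -0.5]
 [-0.4 -0.8]
 [ 0.3 -1. ]
 [ 0.8 -0.6]
 [-0.6 -0.2]
 [-0.2 -0.3]]
pad [[0.4971 0.1089 0.044 ]]
edge [[0.5355 0.1284 0.067 ]]
hinge [[0.6335 0.1782 0.062 ]]
ajar [[0.5676 0.1447 0.145 ]]
stop [[0.6335 0.1782 0.062 ]]
```

```bash
cat > st.py <<'E'
from h import *
from scipy.spatial.transform import Rotation as Ro
q=np.load("q.npy"); s=arm.read_state(); R=Ro.from_euler('xyz',s['eef_rot']).as_matrix()
c,n=np.cos(q[2]),np.sin(q[2])
X=np.array([c,n,0]);Y=np.array([-n,c,0])
Z=np.array([0,0,-1.])
opts=[]
for sg in (1,-1):
    z=sg*Y; T=np.c_[Z,np.cross(z,Z),z]; opts.append(Ro.from_matrix(T@R.T).as_rotvec())
print("t",round(s['time'],2),"tcp",s['tool_pos'].round(4),"F",s['wrist_force'].round(1),"w",round(float(s['width']),3))
print("turns",[o.round(3) for o in opts],"j7",s['joint_pos'].round(2))
tip=s['tool_pos']+R[:,0]*.097; d=tip-[q[0],q[1],0]
print("tip in case mm",(np.array([d@X,d@Y,d[2]])*1e3).round(1))
def go(P):
    w=world(q,np.array(P)/1e3)[0]; print("slide cm to",P,((w-tip)*100).round(2))
E
python3 -c "
from st import *
go([-101,0,110]);go([-101,0,200])"
```

```text
t 0.8 tcp [0.1518 0.6577 0.3027] F [-0.6 -0.1 -0.7] w 0.998
turns [array([ 0.   , -0.   ,  0.697]), array([-0.   , -0.   , -2.444])] j7 [-1.49  0.43  0.07  1.61 -0.03  1.11 -0.07]
tip in case mm [-158.2  645.7  205.7]
slide cm to [-101, 0, 110] [ 34.36 -54.97  -9.57]
slide cm to [-101, 0, 200] [ 34.36 -54.97  -0.57]
```

```bash
python3 -m handwheel '[{"slide":[1,-1.6,1],"delta_rot":[0,0,0.03]},{"slide":[3,-4.8,2],"delta_rot":[0,0,0.08]},{"slide":[5,-8,3],"delta_rot":[0,0,0.15]},{"slide":[7,-11.2,3],"delta_rot":[0,0,0.2]},{"slide":[9,-14.4,3],"delta_rot":[0,0,0.25]},{"slide":[11,-17.6,3],"delta_rot":[0,0,0.3]},{"slide":[13,-20.8,3],"delta_rot":[0,0,0.35]},{"slide":[15,-24,3],"delta_rot":[0,0,0.4]}]' 0 20
python3 -c "
from st import *
go([-101,0,110]);go([-101,0,200])"
```

```text
time: 1.47
tool_pos: [0.3025, 0.416, 0.3329]
eef_rot: [-0.441, 1.57, 1.305]
wrist_force: [1.4, 0.0, 0.4]
width: 0.471
t 1.47 tcp [0.3025 0.416  0.3329] F [1.4 0.  0.4] w 0.471
turns [array([-0.001,  0.   ,  0.295]), array([ 0.000e+00,  1.000e-03, -2.847e+00])] j7 [-1.17  0.13  0.12  1.93 -0.02  1.08  0.7 ]
tip in case mm [-133.3  362.   235.9]
slide cm to [-101, 0, 110] [ 19.28 -30.81 -12.59]
slide cm to [-101, 0, 200] [ 19.28 -30.81  -3.59]
```

```bash
python3 -m handwheel '[{"slide":[2,-3.2,0],"delta_rot":[0,0,0.06]},{"slide":[4,-6.4,0],"delta_rot":[0,0,0.12]},{"slide":[6,-9.6,0],"delta_rot":[0,0,0.18]},{"slide":[8,-12.8,0],"delta_rot":[0,0,0.24]},{"slide":[10,-16,0],"delta_rot":[0,0,0.295]},{"slide":[12,-19.2,-1],"delta_rot":[0,0,0.295]},{"slide":[14,-22.4,-2],"delta_rot":[0,0,0.295]},{"slide":[16,-25.6,-3],"delta_rot":[0,0,0.295]}]' 0 20
python3 -c "
from st import *
go([-101,0,110]);go([-101,0,60])"
```

```text
time: 2.13
tool_pos: [0.4632, 0.1582, 0.303]
eef_rot: [-1.148, 1.569, 0.893]
wrist_force: [1.3, 0.8, 0.4]
width: 0.004
t 2.13 tcp [0.4632 0.1582 0.303 ] F [1.3 0.8 0.4] w 0.004
turns [array([-0.001,  0.001, -0.001]), array([-2.000e-03, -2.000e-03,  3.141e+00])] j7 [-0.79  0.12  0.36  2.03 -0.05  1.    1.64]
tip in case mm [-106.8   59.4  206. ]
slide cm to [-101, 0, 110] [ 3.21 -5.04 -9.6 ]
slide cm to [-101, 0, 60] [  3.21  -5.04 -14.6 ]
```

```bash
python3 -m handwheel '[{"slide":[1.2,-2,-1]},{"slide":[2.4,-4,-3]},{"slide":[3.2,-5.0,-6]},{"slide":[3.2,-5.0,-9]},{"slide":[3.2,-5.0,-12]},{"slide":[3.2,-5.0,-14]},{"slide":[3.2,-5.0,-14.6]},{"slide":[3.2,-5.0,-14.6]}]' 0 20
python3 -c "
from st import *
go([-101,0,44]);go([-101,0,36])
for c in ('scene','top'):
    cv2.imwrite(f'pics/{c}1.png',arm.grab_frame(c))
a=cv2.imread('pics/scene1.png')[100:320,180:420]; b=cv2.imread('pics/top1.png')[120:340,200:440]
cv2.imwrite('pics/z1.png',cv2.resize(np.vstack([a,b]),None,fx=1.36,fy=1.36) if 0 else cv2.resize(np.hstack([a,b]),None,fx=1.66,fy=1.66))
"
```

```text
t 2.13 tcp [0.4632 0.1582 0.303 ] F [1.3 0.8 0.4] w 0.004
turns [array([-0.001,  0.001, -0.001]), array([-2.000e-03, -2.000e-03,  3.141e+00])] j7 [-0.79  0.12  0.36  2.03 -0.05  1.    1.64]
tip in case mm [-106.8   59.4  206. ]
slide cm to [-101, 0, 44] [  3.21  -5.04 -16.2 ]
slide cm to [-101, 0, 36] [  3.21  -5.04 -17.  ]schema error: expected keys slide, delta_rot
```

View pics/z1.png

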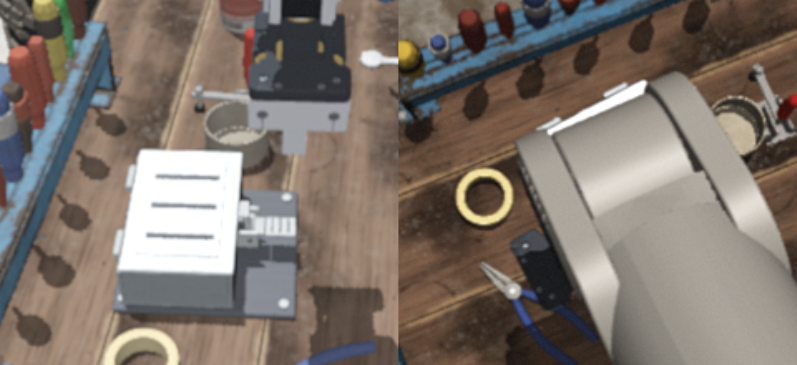

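The move was refused because delta_rot was missing, so the hand is still high above the case with the fingers closed. The arm hides the case in the top view. I'll repeat the move with both keys.

```bash
python3 -m handwheel '[{"slide":[1.2,-2,-1],"delta_rot":[0,0,0]},{"slide":[2.4,-4,-3],"delta_rot":[0,0,0]},{"slide":[3.2,-5.0,-6],"delta_rot":[0,0,0]},{"slide":[3.2,-5.0,-9],"delta_rot":[0,0,0]},{"slide":[3.2,-5.0,-12],"delta_rot":[0,0,0]},{"slide":[3.2,-5.0,-14],"delta_rot":[0,0,0]},{"slide":[3.2,-5.0,-14.6],"delta_rot":[0,0,0]},{"slide":[3.2,-5.0,-14.6],"delta_rot":[0,0,0]}]' 0 20
python3 -c "
from st import *
go([-101,0,44]);go([-101,0,36])
cv2.imwrite('pics/z2.png',cv2.resize(arm.grab_frame('scene')[150:330,220:440],None,fx=3.3,fy=3.3))
"
```

```text
time: 2.9
tool_pos: [0.4957, 0.1047, 0.155]
eef_rot: [1.842, 1.567, -2.407]
wrist_force: [0.2, -0.0, -0.0]
width: 0.001
t 2.9 tcp [0.4957 0.1047 0.155 ] F [ 0.2 -0.  -0. ] w 0.001
turns [array([ 0.002, -0.003,  0.006]), array([-0.004, -0.004, -3.135])] j7 [-0.64  0.37  0.36  2.12 -0.2   0.69  1.89]
tip in case mm [-102.5   -3.2   58. ]
slide cm to [-101, 0, 44] [-0.01  0.35 -1.4 ]
slide cm to [-101, 0, 36] [-0.01  0.35 -2.2 ]
```

View pics/z2.png

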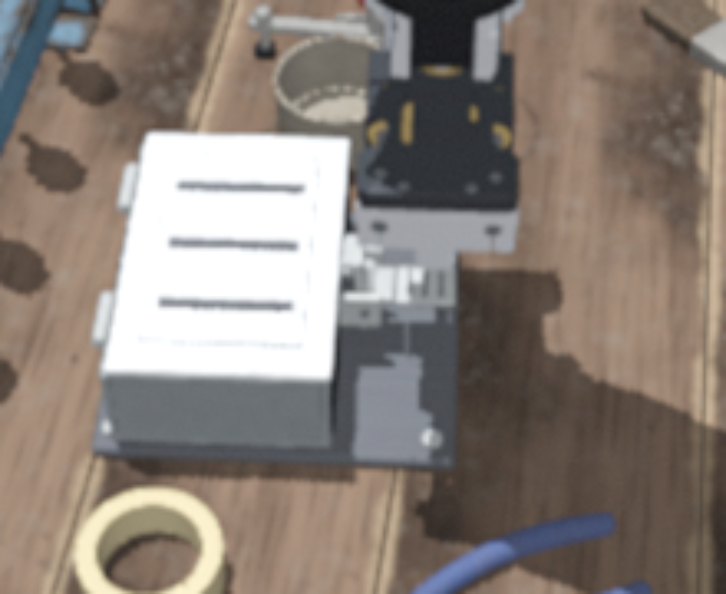

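The fingertips hang over the thumb pad, at about (400,270) in the crop. Next is the press.

```bash
python3 -m handwheel '[{"slide":[0,0.35,-0.4],"delta_rot":[0,0,0]},{"slide":[0,0.35,-0.9],"delta_rot":[0,0,0]},{"slide":[0,0.35,-1.3],"delta_rot":[0,0,0]},{"slide":[0,0.35,-1.5],"delta_rot":[0,0,0]},{"slide":[0,0.35,-1.7],"delta_rot":[0,0,0]},{"slide":[0,0.35,-1.9],"delta_rot":[0,0,0]},{"slide":[0,0.35,-2.05],"delta_rot":[0,0,0]},{"slide":[0,0.35,-2.05],"delta_rot":[0,0,0]}]' 0 20
python3 -c "
from st import *
go([-101,0,44]);go([-101,0,36])
cv2.imwrite('pics/z3.png',cv2.resize(arm.grab_frame('scene')[150:330,220:440],None,fx=3.3,fy=3.3))
"
```

```text
time: 3.62
tool_pos: [0.4966, 0.1085, 0.1358]
eef_rot: [2.393, 1.57, -1.856]
wrist_force: [0.7, 1.8, 4.3]
width: 0.002
t 3.62 tcp [0.4966 0.1085 0.1358] F [0.7 1.8 4.3] w 0.002
turns [array([ 0.001, -0.   ,  0.006]), array([-1.000e-03, -2.000e-03, -3.135e+00])] j7 [-0.63  0.4   0.35  2.13 -0.22  0.64  1.9 ]
tip in case mm [-99.8  -0.2  38.8]
slide cm to [-101, 0, 44] [-0.12 -0.04  0.52]
slide cm to [-101, 0, 36] [-0.12 -0.04 -0.28]
```

View pics/z3.png

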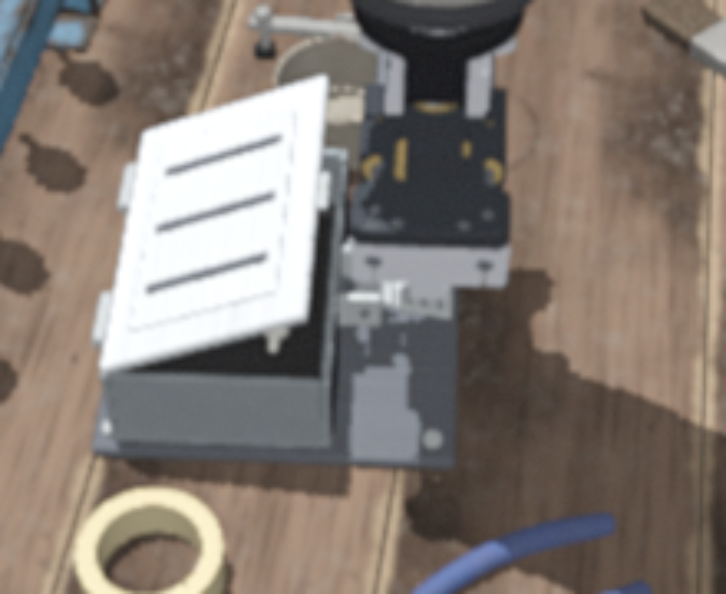

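The lid has sprung free: its front edge runs from about (327,80) to (305,320) in the crop. I'll hold for a moment, then raise straight up.

```bash
python3 -m handwheel '[{"slide":[-0.1,0,0],"delta_rot":[0,0,0]},{"slide":[-0.1,0,0],"delta_rot":[0,0,0]},{"slide":[-0.1,0,0],"delta_rot":[0,0,0]},{"slide":[-0.1,0,1],"delta_rot":[0,0,0]},{"slide":[-0.1,0,3],"delta_rot":[0,0,0]},{"slide":[-0.1,0,6],"delta_rot":[0,0,0]},{"slide":[-0.1,0,8.6],"delta_rot":[0,0,0]},{"slide":[-0.1,0,8.6],"delta_rot":[0,0,0]}]' 0 20
python3 -c "
from st import *
go([-35,0,125]);go([0,0,125]);go([52,0,125]);go([62,0,125])
cv2.imwrite('pics/z4.png',cv2.resize(arm.grab_frame('scene')[100:330,200:440],None,fx=2.5,fy=2.5))
"
```

```text
time: 4.33
tool_pos: [0.4968, 0.1084, 0.2263]
eef_rot: [-1.833, 1.567, 0.201]
wrist_force: [1.1, 0.3, 0.9]
width: 0.002
t 4.33 tcp [0.4968 0.1084 0.2263] F [1.1 0.3 0.9] w 0.002
turns [array([-0.001,  0.004,  0.007]), array([ 6.000e-03,  1.000e-03, -3.134e+00])] j7 [-0.69  0.25  0.4   2.07 -0.13  0.84  1.83]
tip in case mm [-99.1  -0.4 129.3]
slide cm to [-35, 0, 125] [ 5.7   2.94 -0.43]
slide cm to [0, 0, 125] [ 8.82  4.53 -0.43]
slide cm to [52, 0, 125] [13.45  6.88 -0.43]
slide cm to [62, 0, 125] [14.34  7.33 -0.43]
```

View pics/z4.png

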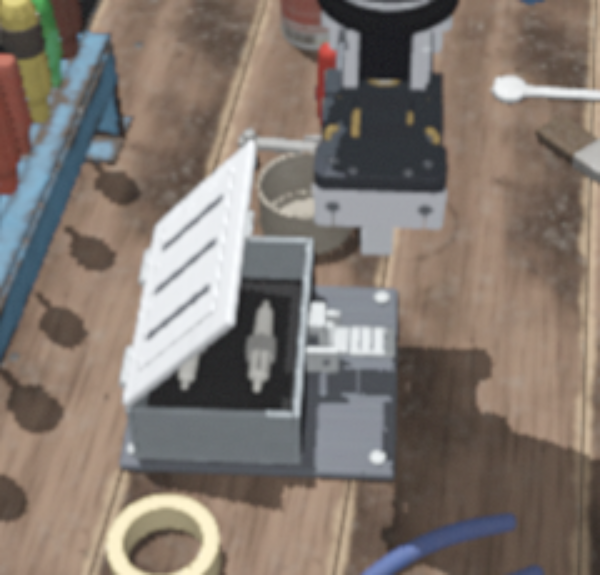

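The lid stands ajar, with its free edge from about (250,150) to (235,330), and the tab has come back up. Next I'll push forward along case x at a gentle speed.

```bash
python3 -m handwheel '[{"slide":[1.5,0.8,-0.2],"delta_rot":[0,0,0]},{"slide":[3.5,1.8,-0.4],"delta_rot":[0,0,0]},{"slide":[5,2.55,-0.4],"delta_rot":[0,0,0]},{"slide":[6,3.1,-0.4],"delta_rot":[0,0,0]},{"slide":[7,3.6,-0.4],"delta_rot":[0,0,0]},{"slide":[8,4.1,-0.4],"delta_rot":[0,0,0]},{"slide":[9,4.6,-0.4],"delta_rot":[0,0,0]},{"slide":[9.5,4.85,-0.4],"delta_rot":[0,0,0]}]' 0 20
python3 -c "
from st import *
go([52,0,125]);go([62,0,125])
cv2.imwrite('pics/z5.png',cv2.resize(arm.grab_frame('scene')[100:330,200:440],None,fx=2.5,fy=2.5))
"
```

```text
time: 5.05
tool_pos: [0.592, 0.1575, 0.2201]
eef_rot: [-1.928, 1.568, 0.107]
wrist_force: [-0.8, -0.6, 0.7]
width: 0.006
t 5.05 tcp [0.592  0.1575 0.2201] F [-0.8 -0.6  0.7] w 0.006
turns [array([-0.   ,  0.002,  0.007]), array([ 0.004,  0.   , -3.135])] j7 [-0.66  0.43  0.38  1.85 -0.2   0.9   1.85]
tip in case mm [  7.8   0.3 123.1]
slide cm to [52, 0, 125] [3.96 1.98 0.19]
slide cm to [62, 0, 125] [4.85 2.43 0.19]
```

View pics/z5.png

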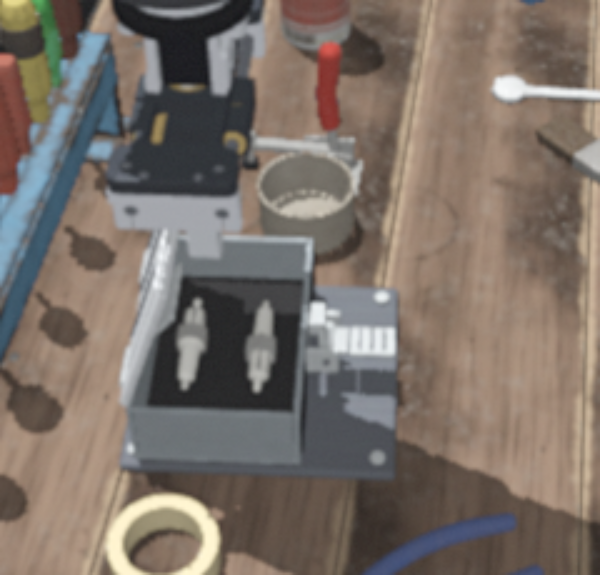

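The lid is near upright, seen edge-on at about x=160 in the crop. I'll keep pushing past upright.

```bash
python3 -m handwheel '[{"slide":[1,0.5,0.1],"delta_rot":[0,0,0]},{"slide":[2,1,0.2],"delta_rot":[0,0,0]},{"slide":[3,1.5,0.2],"delta_rot":[0,0,0]},{"slide":[4,2,0.2],"delta_rot":[0,0,0]},{"slide":[4.6,2.3,0.2],"delta_rot":[0,0,0]},{"slide":[5,2.5,0.2],"delta_rot":[0,0,0]},{"slide":[5,2.5,0.2],"delta_rot":[0,0,0]},{"slide":[5,2.5,0.2],"delta_rot":[0,0,0]}]' 0 20
python3 -c "
from st import *
cv2.imwrite('pics/z6.png',cv2.resize(arm.grab_frame('scene')[100:330,200:440],None,fx=2.5,fy=2.5))
"
```

```text
time: 5.77
tool_pos: [0.642, 0.1825, 0.2219]
eef_rot: [-2.009, 1.568, 0.026]
wrist_force: [0.6, 0.1, -0.7]
width: 0.002
t 5.77 tcp [0.642  0.1825 0.2219] F [ 0.6  0.1 -0.7] w 0.002
turns [array([-0.   ,  0.002,  0.006]), array([ 0.004,  0.   , -3.135])] j7 [-0.64  0.51  0.37  1.71 -0.22  0.96  1.85]
tip in case mm [ 6.370e+01 -1.000e-01  1.249e+02]
```

View pics/z6.png

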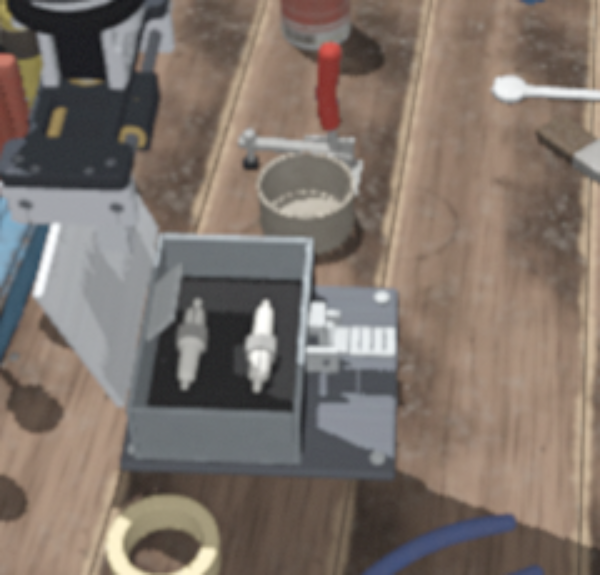

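The lid is leaning back past upright, with its inner face showing at about x=40–155. I'll withdraw forward, then up and away.

```bash
python3 -m handwheel '[{"slide":[-1.5,-0.8,0],"delta_rot":[0,0,0]},{"slide":[-4,-2,0.5],"delta_rot":[0,0,0]},{"slide":[-7,-3.5,2],"delta_rot":[0,0,0]},{"slide":[-10,-5,4],"delta_rot":[0,0,0]},{"slide":[-12.5,-6.3,6],"delta_rot":[0,0,0]},{"slide":[-14,-7,9],"delta_rot":[0,0,0]},{"slide":[-15,-8,11],"delta_rot":[0,0,0]},{"slide":[-15,-11,12],"delta_rot":[0,0,0]}]' 0 20
python3 -m handwheel '[{"slide":[0,-3.5,0],"delta_rot":[0,0,0]},{"slide":[0,-7,0],"delta_rot":[0,0,0]},{"slide":[0,-10.5,0],"delta_rot":[0,0,0]},{"slide":[0,-14,0],"delta_rot":[0,0,0]},{"slide":[0,-17,0],"delta_rot":[0,0,0]},{"slide":[0,-20,0],"delta_rot":[0,0,0]},{"slide":[0,-20,0],"delta_rot":[0,0,0]},{"slide":[0,-20,0],"delta_rot":[0,0,0]}]' 0 20
python3 -m handwheel '[{"slide":[0,0,0],"delta_rot":[0,0,0]},{"slide":[0,0,0],"delta_rot":[0,0,0]},{"slide":[0,0,0],"delta_rot":[0,0,0]},{"slide":[0,0,0],"delta_rot":[0,0,0]},{"slide":[0,0,0],"delta_rot":[0,0,0]},{"slide":[0,0,0],"delta_rot":[0,0,0]},{"slide":[0,0,0],"delta_rot":[0,0,0]},{"slide":[0,0,0],"delta_rot":[0,0,0]}]' 0 20
python3 -c "
from st import *
a=arm.grab_frame('scene')[100:370,180:440]; b=arm.grab_frame('top')[130:400,190:450]
cv2.imwrite('pics/z7.png',cv2.resize(np.hstack([a,b]),None,fx=1.53,fy=1.53))
"
```

```text
time: 6.48
tool_pos: [0.4904, 0.0745, 0.3446]
eef_rot: [-1.444, 1.565, 0.594]
wrist_force: [2.0, 0.6, 0.8]
width: 0.002
time: 7.15
tool_pos: [0.4896, -0.1271, 0.3446]
eef_rot: [-1.426, 1.565, 0.61]
wrist_force: [0.1, 0.9, 0.2]
width: 0.003
time: 7.82
tool_pos: [0.4896, -0.1271, 0.3446]
eef_rot: [-1.431, 1.565, 0.604]
wrist_force: [-0.1, -0.4, -0.0]
width: 0.003
t 7.82 tcp [ 0.4896 -0.1271  0.3446] F [-0.1 -0.4 -0. ] w 0.003
turns [array([-0.003,  0.005,  0.005]), array([ 0.008,  0.005, -3.136])] j7 [-0.45  0.11  0.63  1.96 -0.08  1.09  2.25]
tip in case mm [-212.  -206.9  247.6]
```

View pics/z7.png

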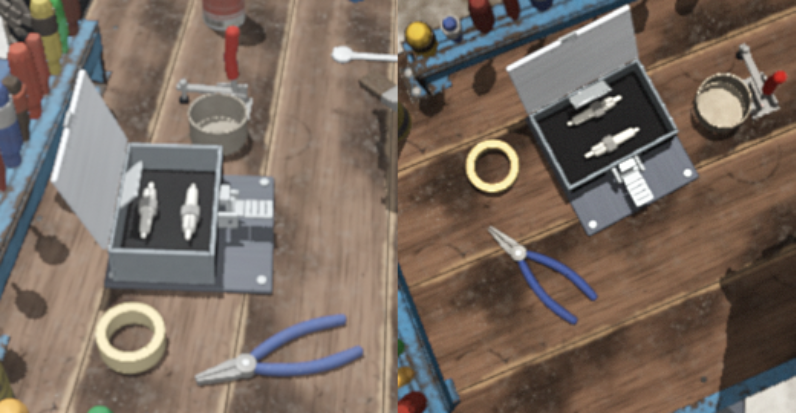

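The lid lies back, the hand is clear and the neighbours look unmoved. I'll wait a little and check that everything is still, along with the lid angle and case shift.

```bash
for i in 1; do python3 -c "
from h import *
cv2.imwrite('pics/a.png',arm.grab_frame('top'))"; done
python3 -m handwheel '[{"slide":[0,0,0],"delta_rot":[0,0,0]},{"slide":[0,0,0],"delta_rot":[0,0,0]},{"slide":[0,0,0],"delta_rot":[0,0,0]},{"slide":[0,0,0],"delta_rot":[0,0,0]},{"slide":[0,0,0],"delta_rot":[0,0,0]},{"slide":[0,0,0],"delta_rot":[0,0,0]},{"slide":[0,0,0],"delta_rot":[0,0,0]},{"slide":[0,0,0],"delta_rot":[0,0,0]}]' 0 20
python3 -m handwheel '[{"slide":[0,0,0],"delta_rot":[0,0,0]},{"slide":[0,0,0],"delta_rot":[0,0,0]},{"slide":[0,0,0],"delta_rot":[0,0,0]},{"slide":[0,0,0],"delta_rot":[0,0,0]},{"slide":[0,0,0],"delta_rot":[0,0,0]},{"slide":[0,0,0],"delta_rot":[0,0,0]},{"slide":[0,0,0],"delta_rot":[0,0,0]},{"slide":[0,0,0],"delta_rot":[0,0,0]}]' 0 20
python3 -c "
from h import *
q=np.load('q.npy')
a=cv2.imread('pics/a.png');b=arm.grab_frame('top');d=cv2.absdiff(a,b)[130:300,190:450];print('diff',d.max(),d.mean())
arm.grab_frame('scene')
for c in ('top','scene'):
  for t in ('tin','tape','pliers'): print(c,t,[(r['at'],r['confidence']) for r in arm.recognise(t,c)[:1]])
im=b.copy()
for th,col in ((1.6,(0,0,255)),(1.8,(0,255,255)),(1.92,(0,255,0))):
  P=[[.054-.110*np.cos(th),y,.062+.110*np.sin(th)] for y in (.081,-.081)]
  p=proj('top',world(q,P)); print(th,p.round(1))
  cv2.line(im,*[tuple(int(v) for v in k.round()) for k in p],col,1)
F=[[-.117,.085,.008],[-.117,-.085,.008],[-.114,.012,.044],[-.114,-.012,.044]]
for k in proj('top',world(q,F)): cv2.circle(im,tuple(int(v) for v in k.round()),1,(0,0,255),-1)
cv2.imwrite('pics/z8.png',cv2.resize(im[125:290,260:400],None,fx=3.6,fy=3.6,interpolation=cv2.INTER_CUBIC))
"
```

```text
time: 8.63
tool_pos: [0.4896, -0.1271, 0.3446]
eef_rot: [-1.426, 1.565, 0.609]
wrist_force: [-0.4, -0.0, 0.2]
width: 0.006
time: 9.3
tool_pos: [0.4896, -0.1271, 0.3446]
eef_rot: [-1.425, 1.565, 0.61]
wrist_force: [0.5, -1.2, -0.1]
width: 0.006
diff 12 1.9809049773755656
top tin [([0.6242, -0.0135, 0.0015], 0.97)]
top tape [([0.5445, 0.298, 0.0231], 0.82)]
top pliers [([0.4016, 0.2381, 0.0097], 0.93)]
scene tin [([0.6235, -0.0176, 0.0248], 0.75)]
scene tape [([0.5349, 0.3081, 0.0237], 0.72)]
scene pliers [([0.4002, 0.2454, 0.0117], 0.81)]
1.6 [[269.6 192.7]
 [350.3 150.5]]
1.8 [[264.  182.4]
 [344.3 140.6]]
1.92 [[260.9 176.8]
 [340.8 135.3]]
```

View pics/z8.png

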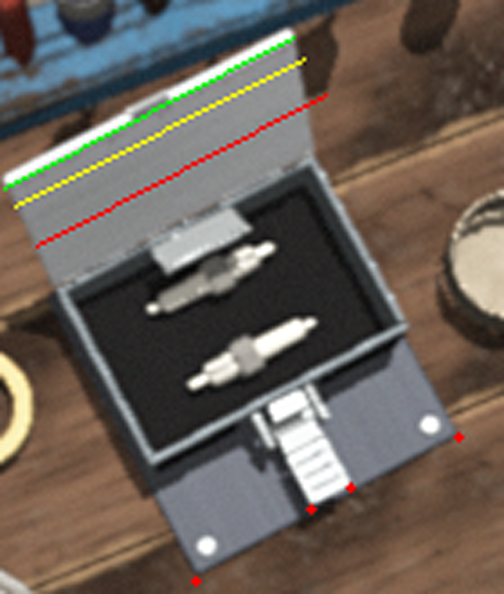

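The lid edge lies on the 1.92 rad line, the foot and pad are where they were to within a few mm, and nothing moved between the two pictures. I'm handing in.

```bash
python3 -c "
from cell import arm
print(arm.job_done())"
```

```text
the job is handed in; nothing more can be done
None
```

The spark plug case is open and the hand is clear of it; I handed the job in at about 9.4 s of the 45 s allowed. Handing in gave no verdict.

- **What I did:** I pressed the release tab with the closed fingertips until the wrist read about 4.3 N. The lid popped ajar, I pushed it past upright, and I withdrew the hand.
- **Lid:** In the last top picture its free edge lies on the line predicted for 1.92 rad. Two pictures about 1.4 s apart differed only by image noise.
- **Tab:** It looks level and back at rest.
- **Case:** The foot plate is within about 3 mm of where it was.
- **Tin, tape and pliers:** They read within about 6 mm of their starting positions, about the error of the detector. The first scene picture missed the tin, so its comparison rests on the top camera alone.

One move was refused because a key was missing, and I repeated it. The refusal moved nothing.

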